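# Make up a wheel pack on its spindle

### The arm

A 7-joint arm with a two-finger parallel gripper is mounted at the origin on the work surface. World frame = base frame: x ahead of the robot, y to its left, z up, the work surface at z = 0. Lengths are in mm, angles in rad, forces in N, time in s.
With the tool pointing down it reaches from about 400 to 900 mm from the base axis. Payload 5.5 kg.
Tool frame: the origin (TCP) lies on the centre line of the jaws, within the pads' length; the fingertips stand 25 mm ahead of it and the grasp point (between the pads) lies 6 mm ahead of it (r.tip_reach is the distance from the TCP to the fingertips, in mm); z points along the fingers, y is the line along which they close (so a half turn about z gives the same grasp; the last joint's range is limited). The gripper opens to 92 mm and grips with 3 to 60 N. Pads are 19 mm wide; open, the fingers measure 130 mm over their backs; the gripper's body (75 mm by 190 mm) begins 47 mm behind the grasp point.
Start: joints at [-1.038, 0.501, -0.427, 1.55, 0.221, 1.138, -0.21], TCP at [173.212, 626.496, 251.729] pointing down, gripper open.
Joint ranges: [-2.88, 2.88], [-0.31, 2.03], [-1.54, 1.56], [0.2, 2.42], [-1.41, 4.55], [0.19, 2.02], [-2.57, 2.57]. Speed limits (rad/s): [2.57, 2.57, 3.14, 3.14, 3.14, 3.14, 3.14].

### API

Orientations are given as a rotation vector (axis times angle).
In Python, from workcell import r, eyes gives the robot as it stands. Calls block until the motion is done:
- r.move_to(position, orientation): joint-space move of the TCP to a pose.
- r.servo_line(position, v=150, orientation=None, threshold=None): straight line of the TCP; orientation=None keeps the orientation; v is the mean speed in mm/s. With threshold (N) it stops when the force on the tool has changed by that much, and returns True; else False.
- r.set_joints(angles): joint-space move.
- r.open_jaws() and r.clamp(f_grip=None): open the fingers fully, or close them until they stop; f_grip is the grip in N (None keeps the last).
- r.dwell(seconds).
- r.ik(position, orientation): joint angles nearest the present ones, or None.
- r.get_obs(): the state.
- eyes.snapshot(name): name is "scene" or "top"; returns (picture, depth): 480x640x3 uint8, red, green, blue; 480x640 float32, mm along the optical axis (not along the pixel's ray), 0 where there is no reading.
- eyes.camera_model(name): a dict with "mtx" (3x3 intrinsics, pixels), "dist_coeffs" ([k1, k2, p1, p2, k3] as OpenCV has them; the pictures are not rectified), "xyz" and "orientation" of the camera in the world. Camera axes: x right, y up, looking along -z (the intrinsics and any distortion apply to the point x, -y, -z); pixel columns grow to the right and rows downward; lengths in mm; the calibration is good to about 2 mm. A picture is of the moment at which its call begins. camera_model takes no time and is no camera call.
A pose or a line that the arm cannot do raises r.PlanningError and nothing moves.
- r.close_job(): hands the job in; it is judged then, once.
The state is a dict: "t": time; "joint_pos": joint angles; "dq": joint speeds; "joint_torque": joint torques, N m; "eef_pos": TCP position; "orientation": TCP orientation; "ft_force": force on the tool from outside, world axes, zero at the start; "torque": the same for the moment, N m; "width": finger opening in mm; "finger_force": force on a finger pad.
Only numpy, scipy, OpenCV 4.12 (cv2) and the standard library are available. Lean on these libraries where they do the work, as an engineer would, in place of code of your own. Each camera call takes 0.05 s, during which the arm holds its last target. There are 200 camera calls.

### The job

Make up the wheel pack on the tall spindle, the one on the round base: thread on first the wide steel flange, then the grey grinding wheel, then the small brass spacer, then the cork wheel, and last the hexagonal collar, each lying flat and fully down on the one below. Leave the short stub on the square base empty, and do not disturb the pot, the screwdriver or the hammer.

Things in the scene. Friction and masses are not known exactly. Their poses are not given: they have to be found in the camera images.
- flange: Plain flat ring of bright steel, the widest of the rings: outside diameter 66 mm, bore 20 mm, 8 mm thick, about 190 g. Lies flat on the bench. Origin: centre of its underside; z up along its axis.
- stone: Grey grinding wheel, a rough stone-grey ring: outside diameter 56 mm, bore 20 mm, 12 mm thick, about 70 g. Lies flat. Origin: centre of its underside; z up along its axis.
- spacer: Brass spacer, the smallest ring: outside diameter 32 mm, bore 20 mm, 10 mm thick, about 45 g. Lies flat. Origin: centre of its underside; z up along its axis.
- corkwheel: Brown cork polishing wheel: outside diameter 46 mm, bore 20 mm, 10 mm thick, about 16 g, rigid. Lies flat. Origin: centre of its underside; z up along its axis.
- collar: Steel collar, hexagonal outside like a nut but with a smooth bore (it slips on, it is not screwed): 36 mm across flats, 41.6 mm across corners, bore 20 mm across, 14 mm thick, about 88 g. Lies flat. Origin: centre of its underside; z up along its axis, x square to one of its flats (the flats face 0, 60, 120 ... degrees from x).
- stand: The stand to load, fixed: round dark steel base, 72 mm across, 8 mm thick; in its middle an upright bright spindle 12 mm in diameter that ends 60 mm above the bench, its last 6 mm tapering to 5 mm. Origin: centre of the base's underside, at bench height; z up along the spindle. In the full pack the parts' undersides lie 8, 16, 28, 38 and 48 mm above the bench.
- stub: Another stand, not to be used, fixed to the bench: square dark steel base 64 x 64 x 8 mm with four bolt heads and a short stub 12 mm in diameter that ends 24 mm above the bench. Origin: centre of the base's underside; z up.
- pot: Bystander: closed white plastic jar, 68 mm in diameter, 75 mm high, standing at the left. Origin: centre of its underside.
- screwdriver: Bystander: screwdriver 200 mm long, lying across the bench beyond the work. Origin: under its middle; x towards its tip.
- hammer: Bystander: hammer 240 mm long with a wooden handle, lying at the right. Origin: under its middle; x towards its head.
Things that resemble listed ones, but are neither listed nor needed, are in the scene too. Leave any red look-alike of the collar alone.

How it is judged (in metres and radians):
On the way, in this order (a step that is already met when the one before it is completed fails the run):
1. the steel flange lies flat on the tall spindle, down on the stand's base (horizontal distance between flange and stand below 0.007 m and z of flange in the frame of stand between 0.005 and 0.011 m and angle between flange's own z axis and vertical below 0.08 rad and contact force between the fingers and flange below 0.05 N), for 0.2 s.
2. the grinding wheel lies flat on the tall spindle, down on the part before it (horizontal distance between stone and stand below 0.007 m and z of stone in the frame of stand between 0.013 and 0.019 m and angle between stone's own z axis and vertical below 0.08 rad and contact force between the fingers and stone below 0.05 N), for 0.2 s.
3. the brass spacer lies flat on the tall spindle, down on the part before it (horizontal distance between spacer and stand below 0.007 m and z of spacer in the frame of stand between 0.025 and 0.031 m and angle between spacer's own z axis and vertical below 0.08 rad and contact force between the fingers and spacer below 0.05 N), for 0.2 s.
4. the cork wheel lies flat on the tall spindle, down on the part before it (horizontal distance between corkwheel and stand below 0.007 m and z of corkwheel in the frame of stand between 0.035 and 0.041 m and angle between corkwheel's own z axis and vertical below 0.08 rad and contact force between the fingers and corkwheel below 0.05 N), for 0.2 s.
5. the hexagonal collar lies flat on the tall spindle, down on the part before it (horizontal distance between collar and stand below 0.007 m and z of collar in the frame of stand between 0.045 and 0.051 m and angle between collar's own z axis and vertical below 0.08 rad and contact force between the fingers and collar below 0.05 N), for 0.2 s.
At the end, for the whole second after the job is handed in: On the tall spindle, from the bottom: flange, grinding wheel, spacer, cork wheel, collar. Each is within 7 mm of the spindle's axis, its underside within 3 mm of its height in the full pack (8, 16, 28, 38, 48 mm above the stand's underside), within 0.08 rad of level, and at rest (horizontal distance between each of flange, stone, spacer, corkwheel, collar and stand below 0.007 m and z of flange in the frame of stand between 0.005 and 0.011 m and angle between each of flange, stone, spacer, corkwheel, collar's own z axis and vertical below 0.08 rad and linear speed of each of flange, stone, spacer, corkwheel, collar below 0.02 m/s and z of stone in the frame of stand between 0.013 and 0.019 m and z of spacer in the frame of stand between 0.025 and 0.031 m and z of corkwheel in the frame of stand between 0.035 and 0.041 m and z of collar in the frame of stand between 0.045 and 0.051 m); the robot touches nothing.
It fails at once if the pot, the screwdriver or the hammer is shifted by more than 20 mm (distance of any of pot, screwdriver, hammer from where it was at the start of the episode above 0.02 m).
It also fails if it takes over 120 s, if anything falls off the work surface, if the arm or the gripper's body presses on something with over 40 N, if the wrist force passes 120 N, or if a joint passes its speed limit or range.

## Working session

There is one attempt and no reset: what is moved stays moved. The work goes in short steps, each a Python script; the robot and the scene stay as the last script left them, time stands still between calls to the robot, and variables do not carry over. Pictures are saved under pics/ and viewed, at most 14 in all, crops included, and the job is handed in when it is done.

```bash
ls; mkdir -p pics; python3 - <<'E'
from workcell import r, eyes
import cv2,numpy as np
for n in ("scene","top"):
    p,d=eyes.snapshot(n); cv2.imwrite(f"pics/{n}0.png",p[:,:,::-1]); np.savez(f"pics/{n}0.npz",p=p,d=d)
    print(n,eyes.camera_model(n))
o=r.get_obs();print(o['orientation'],o['width'],o['t'],r.tip_reach)
E
```

```text
pics
scene {'mtx': array([[468.43562088,   0.        , 322.31114184],
       [  0.        , 468.43562088, 244.67792116],
       [  0.        ,   0.        ,   1.        ]]), 'dist_coeffs': array([-0.00497901,  0.        ,  0.        ,  0.        ,  0.        ]), 'xyz': array([1374.1214313 , -470.08144436,  672.31163826]), 'orientation': array([0.8605496 , 0.48288381, 0.963701  ])}
top {'mtx': array([[535.4467329 ,   0.        , 322.72525131],
       [  0.        , 535.4467329 , 240.46590523],
       [  0.        ,   0.        ,   1.        ]]), 'dist_coeffs': array([-0.16640206,  0.        ,  0.        ,  0.        ,  0.        ]), 'xyz': array([ 330.69798658,   -7.57962799, 1374.00932716]), 'orientation': array([ 0.16631617, -0.12603038, -1.57259737])}
[-4.22480336e-01 -3.11278690e+00  2.65128791e-03] 91.64441889232835 0.1 25.0
```

View pics/top0.png

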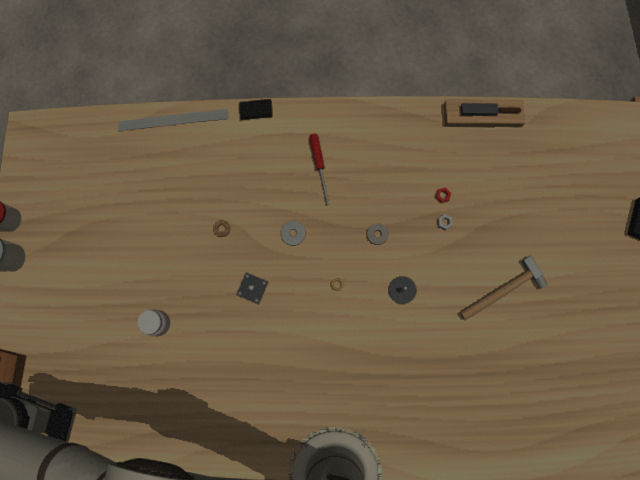

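View pics/scene0.png

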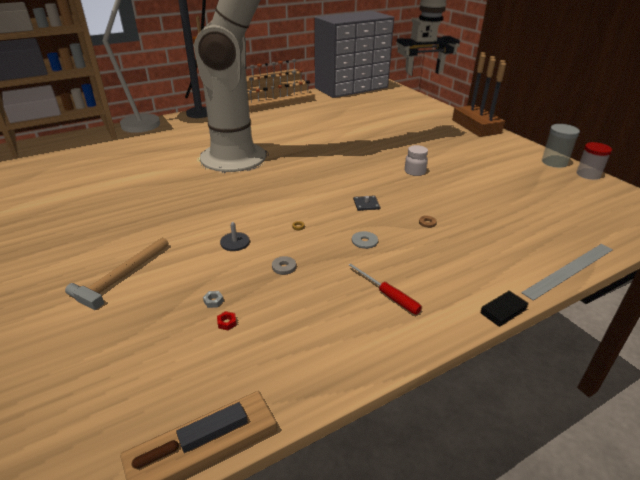

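Top view: cork wheel (222,228), flange (293,233), stone (377,234), collar (445,222), red decoy (443,195), spacer (336,284), stand (402,290), stub (252,288). Scene view: cork (428,221), flange (365,240), stone (284,265), spacer (298,226), stand (235,241), collar (213,299).

```bash
cat > see.py <<'E'
import cv2,numpy as np
from workcell import eyes
from scipy.spatial.transform import Rotation as R
def rays(n,uv):
    m=eyes.camera_model(n)
    q=cv2.undistortPoints(np.float64(uv).reshape(-1,1,2),m['mtx'],m['dist_coeffs'])[:,0]
    return m['xyz'],R.from_rotvec(m['orientation']).apply(np.c_[q[:,0],-q[:,1],-np.ones(len(q))])
def plane(n,uv,z):
    c,d=rays(n,uv); return c+d*((z-c[2])/d[:,2])[:,None]
def points(n,dep):
    v,u=np.mgrid[0:480,0:640]; c,d=rays(n,np.c_[u.ravel(),v.ravel()])
    return (c+d*dep.reshape(-1,1)).reshape(480,640,3)
def blob(p,uv,h):
    """filled silhouette near uv by colour difference from the local bench, 4x upsampled"""
    x0,y0=uv[0]-h,uv[1]-h; k=4
    c=cv2.resize(cv2.cvtColor(p[y0:y0+2*h+1,x0:x0+2*h+1],cv2.COLOR_RGB2LAB),None,fx=k,fy=k,interpolation=cv2.INTER_CUBIC).astype(float)
    b=np.r_[c[:k].reshape(-1,3),c[-k:].reshape(-1,3),c[:,:k].reshape(-1,3),c[:,-k:].reshape(-1,3)]
    df=(c-np.median(b,0))*[.5,1,1]
    d8=np.clip(np.linalg.norm(df,axis=2)*4,0,255).astype(np.uint8)
    t,m=cv2.threshold(d8,0,255,cv2.THRESH_OTSU)
    cs,_=cv2.findContours(m,cv2.RETR_EXTERNAL,cv2.CHAIN_APPROX_NONE)
    q=max(cs,key=cv2.contourArea)
    return (q[:,0]+.5)/k-.5+[x0,y0]
E
cat > meas.py <<'E'
from see import *
T={'flange':(8,66,(293,233),(365,240)),'stone':(12,56,(377,234),(284,265)),'spacer':(10,32,(336,284),(298,226)),'corkwheel':(10,46,(222,228),(428,221)),'collar':(14,40,(445,222),(213,299)),'stand':(8,72,(402,290),(235,241))}
S={n:np.load(f'pics/{n}0.npz') for n in('scene','top')}
P={n:points(n,S[n]['d']) for n in S}
vis={n:cv2.resize(S[n]['p'][:,:,::-1],None,fx=4,fy=4,interpolation=cv2.INTER_CUBIC) for n in S}
for k,(t,D,a,b) in T.items():
    for n,uv in(('top',a),('scene',b)):
        h=int(D*.32)+3
        q=blob(S[n]['p'],uv,h)
        cv2.polylines(vis[n],[np.int32((q+.5)*4)],True,(0,0,255))
        w=plane(n,q,t/2)[:,:2]; M=cv2.moments(np.float32(w)); c=np.array([M['m10'],M['m01']])/M['m00']
        X=P[n][uv[1]-h:uv[1]+h+1,uv[0]-h:uv[0]+h+1].reshape(-1,3)
        s=X[(X[:,2]>t*.55)&(X[:,2]<t+4)]
        dc=cv2.minEnclosingCircle(np.float32(s[:,:2])) if len(s) else None
        print(k,n,'col',c.round(1),'dia',round(2*np.sqrt(abs(M['m00'])/np.pi),1),'depth',len(s),s.mean(0).round(1) if len(s) else '',dc and np.round([*dc[0],2*dc[1]],1),'zbg',np.median(X[:,2]).round(1))
        if k=='stand':
            s=X[X[:,2]>20]; print(' spindle',len(s),s.mean(0).round(1),s[:,2].max().round(1))
cv2.imwrite('pics/m.png',np.hstack([vis['top'][700:1260,820:1860][::2,::2]*1, vis['scene'][860:1420,780:1820][::2,::2]])[:, :] )
tiles=[]
for k,(t,D,a,b) in T.items():
    tiles.append(np.vstack([cv2.resize(vis[n][uv[1]*4-110:uv[1]*4+110,uv[0]*4-110:uv[0]*4+110],(260,260)) for n,uv in(('top',a),('scene',b))]))
cv2.imwrite('pics/tiles.png',np.vstack([np.hstack(tiles[:3]),np.hstack(tiles[3:])])[::1] if 0 else cv2.resize(np.hstack(tiles),(798,266*1)))
E
python3 meas.py
```

```text
flange top col [609.8 105.9] dia 66.7 depth 499 [610.5 106.2   7.2] [612.4 108.  174. ] zbg 1.0
flange scene col [612.2 104.6] dia 70.8 depth 318 [614.4 102.4   8.3] [619.2  90.2  98.1] zbg 0.9
stone top col [ 604.3 -113.4] dia 57.9 depth 290 [ 604.1 -113.9   11.4] [ 605.1 -105.4  110.8] zbg 0.7
stone scene col [ 607.2 -115.6] dia 63.1 depth 295 [ 609.4 -117.5   11.9] [ 606.5 -117.    58.6] zbg 1.0
spacer top col [474.2  -6.9] dia 33.5 depth 83 [473.6  -6.3   9.3] [467.3  -6.2  76.5] zbg 0.2
spacer scene col [478.1  -9.9] dia 36.8 depth 66 [477.7 -10.2   9.3] [476.1 -10.3  34. ] zbg 0.9
corkwheel top col [623.5 295. ] dia 46.7 depth 199 [624.2 296.8   9.2] [615.2 292.5 115. ] zbg 0.9
corkwheel scene col [626.8 293.7] dia 52.0 depth 135 [629.  291.8  10. ] [627.3 293.1  48.9] zbg 1.1
collar top col [ 634.9 -291.4] dia 42.2 depth 127 [ 634.5 -292.7   13.3] [ 624.1 -292.8   60.1] zbg 0.6
collar scene col [ 637.1 -294.6] dia 46.7 depth 213 [ 646.3 -294.8   13.4] [ 659.1 -290.8   84.7] zbg 0.9
stand top col [ 458.4 -175.1] dia 71.7 depth 615 [ 457.4 -175.1    7.5] [ 459.5 -175.5  178.6] zbg 0.8
 spindle 42 [ 417.7 -123.2  460.2] 1374.0
stand scene col [ 454.3 -175. ] dia 80.4 depth 382 [ 464.3 -178.7    8.2] [ 433.2 -210.8  168.3] zbg 0.8
 spindle 81 [ 564.8 -210.1  111.1] 672.3
```

View pics/tiles.png

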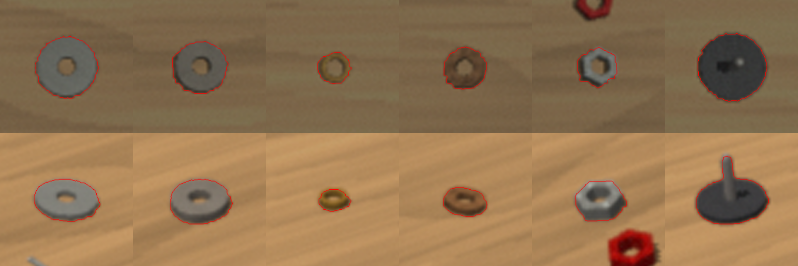

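The masks follow the outlines well: diameters agree and the two views agree within about 3–4 mm. Next I check the spindle tip and the hexagon angle.

```bash
cat > m2.py <<'E'
from see import *
S={n:np.load(f'pics/{n}0.npz') for n in('scene','top')}
print('tip',plane('top',[[405.1,288.1]],60).round(1),plane('scene',[[233.1,223.7]],60).round(1))
# base ellipse in scene from hull points below the spindle (outline rows >236), on planes
q=blob(S['scene']['p'],(235,241),26); 
w=plane('scene',q[q[:,1]>243],2)[:,:2]   # front edge: bottom rim
A=np.c_[w,np.ones(len(w))]; s=np.linalg.lstsq(A,(w**2).sum(1),rcond=None)[0]; c=s[:2]/2
print('base scene',c.round(1),np.sqrt(s[2]+c@c).round(1))
for n,uv in(('top',(445,222)),('scene',(213,299))):
    q=blob(S[n]['p'],uv,15); w=plane(n,q,7)[:,:2]; w=w-w.mean(0)
    a=np.arctan2(w[:,1],w[:,0]); o=np.argsort(a); rr=np.hypot(*w.T)
    g=np.linspace(-np.pi,np.pi,360,endpoint=False); f=np.interp(g,a[o],rr[o],period=2*np.pi)
    z=(f*np.exp(6j*g)).mean(); print(n,'corner angle mod60',np.degrees(np.angle(z))/6%60,'flat normals',(np.degrees(np.angle(z))/6+30)%60,'amp',2*abs(z))
E
python3 m2.py
```

```text
tip [[ 457.  -176.5   60. ]] [[ 467.7 -177.8   60. ]]
base scene [ 460.8 -176.7] 36.0
top corner angle mod60 3.794077063171667 flat normals 33.79407706317167 amp 0.9866665473876269
scene corner angle mod60 6.238985885199746 flat normals 36.238985885199746 amp 0.5457334439789046
```

```bash
cat > act.py <<'E'
from workcell import r
import numpy as np
ST=np.array([459.6,-175.9])
def down(phi):
    t=np.radians((phi+90)/2-180); return np.pi*np.array([np.cos(t),np.sin(t),0])
def pick(xy,D,phi=90,h=2.,f=20):
    o=down(phi); z=h+25
    r.open_jaws(); r.move_to([*xy,130],o)
    r.servo_line([*xy,z+15],v=200); hit=r.servo_line([*xy,z],v=40,threshold=8)
    zz=r.get_obs()['eef_pos'][2]
    r.clamp(f); b=r.get_obs(); r.servo_line([*xy,150],v=200); w=r.get_obs()
    print('pick',hit,'z',zz.round(1),'w',b['width'].round(1),w['width'].round(1),'F',round(float(np.max(w['finger_force'])),1),'t',w['t'])
    return abs(w['width']-D)<3
def place(zu,phi=90,h=2.,off=(0,0)):
    o=down(phi); xy=ST+off; z=zu+h+25
    r.move_to([*xy,150],o)
    r.servo_line([*xy,25+h+64],v=150)
    r.dwell(.2); hit=r.servo_line([*xy,z+.5],v=40,threshold=5)
    s=r.get_obs(); e=s['eef_pos'][2]-z
    print('place',hit,'err z',e.round(2),s['ft_force'].round(1),'w',s['width'].round(1),s['eef_pos'].round(1))
    if e>2.5: return False
    release(); return True
def release():
    r.open_jaws(); p=r.get_obs()['eef_pos']; r.servo_line([p[0],p[1],140],v=200); print('t',r.get_obs()['t'])
def snap(tag):
    from workcell import eyes; import cv2
    p,d=eyes.snapshot('scene'); q,e=eyes.snapshot('top')
    a=cv2.resize(p[180:300,160:320],(800,600),interpolation=cv2.INTER_CUBIC)[:,:,::-1]
    b=cv2.resize(q[250:330,350:456],(400,302),interpolation=cv2.INTER_CUBIC)[:,:,::-1]
    cv2.imwrite(f'pics/{tag}.png',cv2.resize(np.hstack([a,cv2.resize(b,(800,600))]),(800,300)))
E
python3 - <<'E'
from act import *
if pick((611,105.2),66): print(place(8)); snap('flange')
E
```

```text
Traceback (most recent call last):
  File "act.py", line 12, in pick
    print('pick',hit,'z',zz.round(1),'w',b['width'].round(1),w['width'].round(1),'F',round(float(np.max(w['finger_force'])),1),'t',w['t'])
                                         ^^^^^^^^^^^^^^^^
AttributeError: 'float' object has no attribute 'round'
```

```bash
sed -i "s/b\['width'\].round(1),w\['width'\].round(1)/round(b['width'],1),round(w['width'],1)/; s/s\['width'\].round(1)/round(s['width'],1)/" act.py
python3 - <<'E'
from act import *
s=r.get_obs(); print(s['width'],s['finger_force'],s['ft_force'],s['eef_pos'],s['t'])
if abs(s['width']-66)<3: print(place(8)); snap('flange')
E
```

```text
65.32995503413879 19.9997481610626 [-1.86748348 -0.11261344 -1.80393724] [610.02014321 104.91085758 148.88845926] 5.2083
place False err z 0.77 [ 0.6  0.1 -1.4] w 65.5 [ 459.8 -176.    35.8]
t 10.0167
True
```

View pics/flange.png

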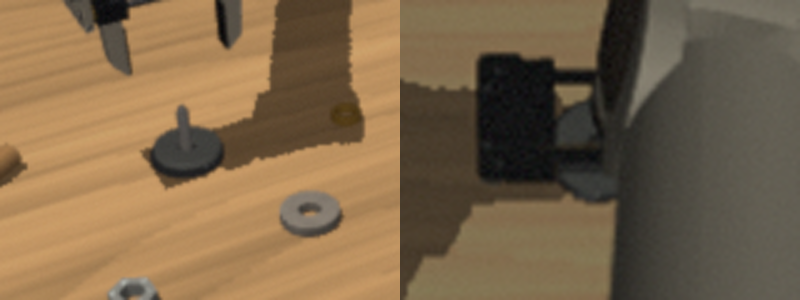

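The flange lies on the stand's base around the spindle (left panel, about (187,150)), dark only from the arm's shadow; the stone, spacer and collar have not moved. Next the stone, with a depth check of the stack.

```bash
cat >> act.py <<'E'
def stack(Rout):
    from see import points; from workcell import eyes
    p,d=eyes.snapshot('scene'); X=points('scene',d).reshape(-1,3)
    c=np.array([460.8,-176.7]); rr=np.hypot(*(X[:,:2]-c).T)   # scene camera's own stand centre
    s=X[(rr>10)&(rr<Rout-3)&(X[:,2]>0)&(X[:,2]<80)]
    print('stack z (10,50,90%)',np.percentile(s[:,2],[10,50,90]).round(1),len(s))
E
python3 - <<'E'
from act import *
stack(33)
if pick((605.7,-114.5),56,h=3): print(place(16,h=3)); stack(28); snap('stone')
E
```

```text
stack z (10,50,90%) [14.8 16.4 18.2] 230
pick False z 27.8 w 55.5 55.6 F 20.0 t 13.6083
place False err z 0.75 [-0.4  0.1 -0.9] w 55.1 [ 459.8 -176.    44.7]
t 17.75
True
stack z (10,50,90%) [26.4 28.4 29.8] 147
```

View pics/stone.png

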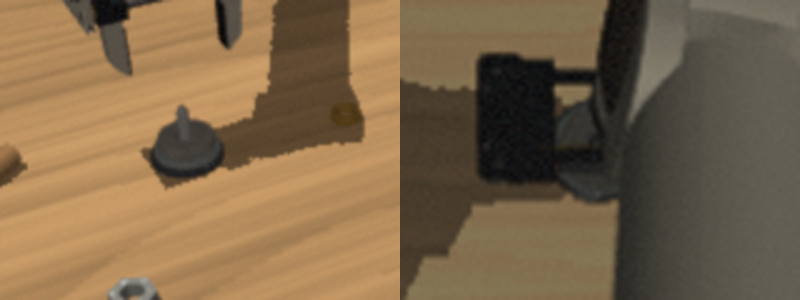

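The stone sits flat on the flange (left panel, about (187,140)), with its top at 28 mm as expected. Next the spacer, then the cork wheel.

```bash
python3 - <<'E'
from act import *
if pick((476,-8.4),32,h=3) and place(28,h=3):
    stack(17)
    if pick((625.2,294.4),46,h=3,f=12): print(place(38,h=3)); stack(23)
snap('cork')
E
```

```text
pick False z 27.9 w 31.3 31.4 F 20.0 t 21.675
place True err z -0.1 [-0.2  0.3  5.6] w 31.4 [ 459.  -175.7   55.9]
t 25.675
stack z (10,50,90%) [28.9 37.4 39.1] 46
pick False z 27.9 w 44.3 44.8 F 12.0 t 30.4167
place True err z -0.19 [-0.6  0.3  5.5] w 44.4 [ 458.9 -175.6   65.8]
t 35.0417
True
stack z (10,50,90%) [28.1 46.7 49.4] 150
```

View pics/cork.png

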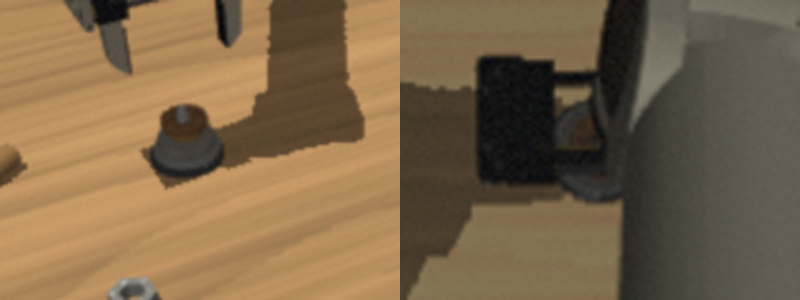

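The cork wheel is on top of the pack (left panel, about (185,122)) with the spindle tip showing through. Next the collar, with a level check of the cork wheel while the arm is away.

```bash
python3 - <<'E'
from act import *
ok=pick((636,-293),36,phi=94.5,h=4)
from see import points; from workcell import eyes
for n,c in(('scene',(460.8,-176.7)),('top',(458.4,-175.1))):
    p,d=eyes.snapshot(n); X=points(n,d).reshape(-1,3); rr=np.hypot(*(X[:,:2]-c).T)
    s=X[(rr>9)&(rr<23)&(X[:,2]>42)&(X[:,2]<54)]
    A=np.c_[s[:,:2]-c,np.ones(len(s))]; print(n,len(s),s.mean(0).round(1),np.linalg.lstsq(A,s[:,2],rcond=None)[0].round(3))
if ok: print(place(48,phi=94.5,h=4)); stack(18); snap('collar')
E
```

```text
pick False z 28.7 w 35.4 35.4 F 20.0 t 39.0417
scene 122 [ 467.5 -176.    47.2] [-4.8000e-02  2.1000e-02  4.7488e+01]
top 205 [ 457.6 -175.1   47.9] [ 1.9000e-02 -0.0000e+00  4.7885e+01]
place True err z -0.14 [-1.2  0.3  5.7] w 36.1 [ 459.2 -175.8   76.9]
t 42.6583
True
stack z (10,50,90%) [29.  58.7 63.6] 85
```

View pics/collar.png

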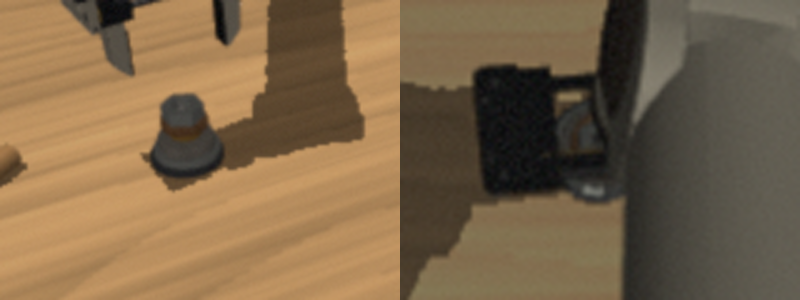

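The collar appears to be on top (left panel, about (182,108)). I move the arm clear and check the pack from above before handing in.

```bash
python3 - <<'E'
from act import *
r.move_to([480,150,250],down(90))
from see import points; from workcell import eyes; import cv2
V=[]
for n,c,uv in(('scene',(460.8,-176.7),(235,235)),('top',(458.4,-175.1),(403,289))):
    p,d=eyes.snapshot(n); X=points(n,d).reshape(-1,3); rr=np.hypot(*(X[:,:2]-c).T)
    s=X[(rr>8)&(rr<20)&(X[:,2]>56)&(X[:,2]<70)]
    A=np.c_[s[:,:2]-c,np.ones(len(s))]; print(n,len(s),s.mean(0).round(1),np.linalg.lstsq(A,s[:,2],rcond=None)[0].round(3))
    V.append(cv2.resize(p[uv[1]-30:uv[1]+30,uv[0]-30:uv[0]+30,::-1],(400,400),interpolation=cv2.INTER_CUBIC))
cv2.imwrite('pics/end.png',np.hstack(V))
E
```

```text
scene 130 [ 461.6 -177.4   61.1] [-3.1000e-02  6.0000e-03  6.1172e+01]
top 133 [ 457.7 -175.4   61.3] [ 2.800e-02 -1.000e-03  6.128e+01]
```

View pics/end.png

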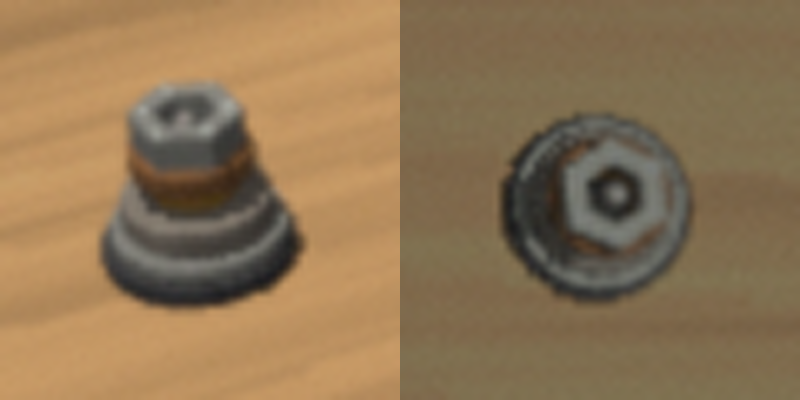

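The pack is complete, level and centred: the spindle tip shows in the middle of the collar's bore (right panel, about (615,195)), and the collar's top is at about 61–62 mm.

```bash
python3 -c "
from workcell import r
print(r.close_job())"
```

```text
the job is handed in; nothing more can be done
None
```

The job is handed in: flange, grinding wheel, spacer, cork wheel and collar are on the tall spindle in that order, and the last check showed the pack centred, level and at full height; no verdict came back.

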